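# Cock the spring launcher and bring the block up to it

### The arm

A 6-joint arm with a two-finger parallel gripper is mounted at the origin on the work surface. World frame = base frame: x ahead of the robot, y to its left, z up, the work surface at z = 0. Lengths are in m, angles in rad, forces in N, time in s.
With the tool pointing down it reaches from about 0.3 to 0.775 m from the base axis. Payload 14.6 kg.
Tool frame: the origin (TCP) lies at the very end of the fingers, on their centre line; the grasp point (between the pads) lies 19 mm behind it; z points along the fingers, y is the line along which they close (so a half turn about z gives the same grasp; the last joint's range is limited). The gripper opens to 94 mm and grips with 3 to 60 N. Pads are 16 mm wide; open, the fingers measure 119 mm over their backs; the gripper's body (75 mm by 177 mm) begins 78 mm behind the grasp point.
Start: joints at [-1.252, 0.3, 1.521, -0, 1.321, -0.067], TCP at [0.207, -0.51, 0.184] pointing down, gripper open.
Joint ranges: [-3.03, 3.03], [-0.79, 2.21], [0.23, 2.52], [-1.04, 4.18], [0, 3.07], [-2.55, 2.55]. Speed limits (rad/s): [2.22, 2.22, 2.57, 3.14, 3.14, 3.14].

### API

Orientations are given as [roll, pitch, yaw] about the fixed x, y, z axes, in that order (R = Rz(yaw) Ry(pitch) Rx(roll)).
In Python, from station import ctrl gives the robot as it stands.
- The arm moves only by the tool carry_out, never from a script. Its argument "motion" is text: rows parted by semicolons, each of 7 numbers parted by spaces: the shift along the world's x, y, z in m, then the turn, a rotation vector about the world's x, y, z in degrees, then the closure in counts, from 0 (fully open) to 255 (shut). In form: dx dy dz wx wy wz hand; .... A call has 1 to 20 rows; each row shifts and turns the commanded pose from where the row before left it; what a row does not reach is not made up. A row lasts 1/12 s, in which the tool goes at most 41.7 mm and 7.16 degrees, less where a joint would pass 70% of its speed; a pose out of reach is approached as far as the arm can. A call is refused whole if a number of a shift passes 0.0417 or a number of a turn 7.16, either way. A call with a gripper value outside its range is refused whole. The fingers move at their own pace and stop on an object; "grip_force" is the grip in N (left out, the last holds). Time passes only in rows, so rows that do not move let the fingers close. It gives the time, the measured TCP pose, the force, the opening and the grip force at its end, in the units of the state.
- ctrl.get_obs(): the state, without advancing time (a new reading comes with each control period).
- ctrl.camera(name): name is "scene" or "top" or "wrist"; returns a dict with "pixels" (480x640x3 uint8, red, green, blue), "range_z" (480x640 float32, m along the optical axis (not along the pixel's ray), 0 where there is no reading), "K" (3x3 intrinsics, pixels), "position" and "attitude" of the camera in the world. Camera axes: x right, y up, looking along -z (the intrinsics and any distortion apply to the point x, -y, -z); pixel columns grow to the right and rows downward; lengths in m; the calibration is good to about 2 mm. A picture is of the moment at which its call begins.
- ctrl.hand_in(): hands the job in; it is judged then, once.
The state is a dict: "time_s": time; "qpos": joint angles; "joint_vel": joint speeds; "tau": joint torques, N m; "ee_pos": TCP position; "eef_rot": TCP orientation; "force": force on the tool from outside, world axes, zero at the start; "moment": the same for the moment, N m; "grip_width": finger opening in m; "grip_force": force on a finger pad.
Only numpy, scipy, OpenCV 4.12 (cv2) and the standard library are available. Lean on these libraries where they do the work, as an engineer would, in place of code of your own. Each camera call takes 0.05 s, during which the arm holds its last target. There are 200 camera calls.

### The job

Get the bench launcher ready for the next run, using the fingers only to push. First push the launcher's sprung plunger all the way in with the fingertips and let it go, so that it comes back onto its stop pin and stays cocked half way; only then slide the wooden block along its track until it sits right up against the plunger head. Do not lift or tip the block, leave the plunger cocked, and leave the other things on the bench where they are.

Things in the scene. Friction and masses are not known exactly. Their poses are not given: they have to be found in the camera images.
- track: fixed grey-painted launch track, 90 mm wide, board 8 mm thick, lying across the robot's front, turned up to 23 degrees either way. Origin: on its centre line at bench height; y along the track from the launcher to the open end, x across it, away from the robot, z up. Board: y -245 to +285 mm. Lane from y -85 to +280 mm between guide strips 54 mm apart, their tops 18 mm above the bench.
- launcher (a point): top of the aluminium launcher at the track's -y end: it covers y -240 to -90 mm of the track, 54 mm wide, cheeks 52 mm high. This point is the middle of its bridge, y -125 mm of the track, 58 mm above the bench, where the stop pin's black knob stands, up to 74 mm above the bench (82 mm while the pin is lifted).
- plunger (a joint): plunger travel in m: 0 fully out, growing as it is pushed in (-y of the track), end stop 0.042. Spring force 3.6 N at 0, 9 N at 0.030, 11 N at 0.042; the pin adds up to 2 N from 0.009 to 0.023; moving adds 15 N per m/s. Past about 0.031 the sprung stop pin drops by itself behind a tooth on the rod: let go, the plunger returns and is held at 0.030. Let go earlier, it springs back to 0.
- plunger_head: the plunger's aluminium head, an upright disc 32 mm in diameter, 10 mm thick, on a 12 mm rod, facing +y of the track. Origin: centre of its front face, 36 mm above the bench on the track's centre line, at y -30 mm of the track when out, -60 mm when latched, -72 mm at the end stop.
- block: wooden block in the track's lane, 46 mm wide, 70 mm long (its y, along the track), 45 mm high, with a brass knob 16 mm wide and 13 mm high on top; about 0.13 kg, slides with friction. Origin: centre of its underside, 8 mm above the bench. It starts with its near end 80 to 125 mm from the plunger head.
- spare_block: bystander: plain wooden block, 40 x 55 x 35 mm high, no knob, standing on the bench beyond the track; origin at the centre of its underside.
- weight: bystander: brass weight, 38 mm diameter, 48 mm high with its knob; origin at the centre of its underside.
- ruler: bystander: flat wooden ruler, 30 x 200 x 6 mm, on the robot's side of the track beside the launcher; origin at the centre of its underside.
- tap_key: bystander: tapping key, 55 x 100 mm base, 38 mm high; origin at the centre of its underside.
- beaker: bystander: glass beaker, 68 mm diameter, 85 mm high; origin at the centre of its underside.
- bottle: bystander: amber bottle, 60 mm diameter, 130 mm high; origin at the centre of its underside.
Things that resemble listed ones, but are neither listed nor needed, are in the scene too. What is shaped like the block but red is not meant.

How it is judged:
By the outcome, as a careful person would: the job done as asked, in the order asked, and still so for the second after the job is handed in, with the robot touching nothing.
It also fails if it takes over 51 s, if anything falls off the work surface, if the arm or the gripper's body presses on something with over 40 N, if the wrist force passes 120 N, or if a joint passes its speed limit or range.

## Working session

There is one attempt and no reset: what is moved stays moved. The work goes in short steps, Python scripts to look and compute and a tool call to move; the robot and the scene stay as the last step left them, time stands still between calls to the robot, and variables do not carry over. Pictures are saved under pics/ and viewed, at most 10 in all, crops included, and the job is handed in when it is done.

Besides the shell and the picture viewer there is one more tool, called after ">>>" in YAML: its name, and indented under it one key for each argument. carry_out: Moves the arm, as the interface text tells. Its arguments: {"type":"object","properties":{"motion":{"type":"string"},"grip_force":{"type":"number"}},"required":["motion"]}

```bash
mkdir -p pics; ls
cat > h.py <<'E'
import numpy as np, cv2
from scipy.spatial.transform import Rotation as R
from station import ctrl
def snap(n,f):
    c=ctrl.camera(n); cv2.imwrite('pics/'+f+'.png',c['pixels'][:,:,::-1]); np.savez('pics/'+f+'.npz',**c); return c
def rot(c):
    a=np.array(c['attitude'],float)
    return a if a.shape==(3,3) else (R.from_euler('xyz',a).as_matrix() if a.size==3 else R.from_quat(a).as_matrix())
def cloud(c):
    v,u=np.mgrid[0:480,0:640]; K=c['K']; z=c['range_z']
    P=np.stack([(u-K[0,2])/K[0,0]*z,-(v-K[1,2])/K[1,1]*z,-z],-1)
    return P@rot(c).T+c['position']
E
python3 - <<'E'
from h import *
for n in('top','scene'):
    c=snap(n,n+'1'); print(n,c['K'],c['position'],c['attitude'],{k:v for k,v in c.items() if k not in('pixels','range_z','K','position','attitude')})
    P=cloud(c); print(P[240,320],P[400,320])
print(ctrl.get_obs())
E
```

```text
pics
top [[583.93403674   0.         316.38823822]
 [  0.         583.93403674 225.92452023]
 [  0.           0.           1.        ]] [0.47650378 0.01514471 0.98267711] [ 0.10172425  0.00388044 -1.5696408 ] {}
[ 0.55300657  0.01294969 -0.00087715] [0.47650378 0.01514471 0.98267711]
scene [[526.37092294   0.         321.73812662]
 [  0.         526.37092294 235.66564393]
 [  0.           0.           1.        ]] [ 0.92776484 -0.58121747  0.79380918] [ 0.77180876 -0.00524278  0.57360046] {}
[0.52124394 0.04898321 0.01039133] [ 0.71030377 -0.24211942 -0.00081129]
{'time_s': 0.1, 'qpos': array([-1.25157113e+00,  3.00416793e-01,  1.52149790e+00,  2.30940736e-05,
        1.32068728e+00, -6.65865611e-02]), 'joint_vel': array([-0.00030047,  0.00195468, -0.00379288,  0.00101813,  0.00012506,
       -0.00032015]), 'tau': array([ 2.05080265e-03, -5.32644296e+01, -3.53285229e+01,  7.10040238e-02,
        2.35183036e-02, -7.57452221e-05]), 'ee_pos': array([ 0.20690432, -0.50933383,  0.18335131]), 'eef_rot': array([-3.14058706e+00, -8.94778416e-05,  3.85805987e-01]), 'force': array([-0.33597376, -0.79585375,  0.21688446]), 'moment': array([5.49832087e-05, 6.03733912e-03, 2.87918178e-03]), 'grip_force': 0.0, 'grip_width': 0.09423780135735838}
```

View pics/top1.png

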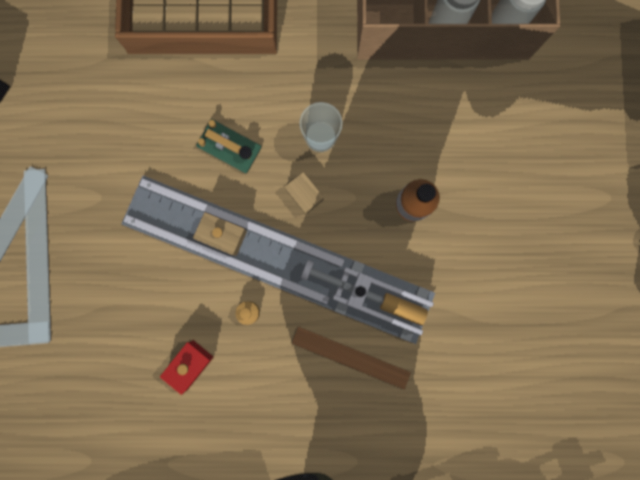

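View pics/scene1.png

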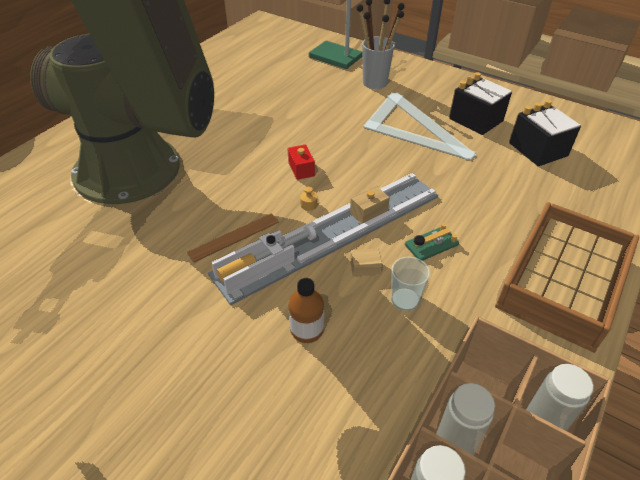

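The top view shows the launcher knob at (360,291), plunger head at (307,270) and wooden block with brass knob at (218,233). The spare block is at (302,193), with no knob and off the track. The red lookalike is at (187,367) and the weight at (246,313). The one in the lane with the knob is the block meant. I'll confirm that in a crop.

Run:
```python
from h import *
c=dict(np.load('pics/top1.npz')); P=cloud(c)
im=c['pixels'][160:350,115:445,::-1]; cv2.imwrite('pics/crop1.png',cv2.resize(im,None,fx=2.4,fy=2.4,interpolation=cv2.INTER_CUBIC))
z=P[...,2]
m=(z>.003)&(z<.2); n,l,s,cen=cv2.connectedComponentsWithStats(m.astype(np.uint8))
for i in range(1,n):
    if s[i,4]>150: print(i,s[i],P[l==i].mean(0).round(3),P[l==i][:,2].max().round(3))
i=l[233,218]; Q=P[l==i]
r=cv2.minAreaRect(Q[Q[:,2]<.025][:,:2].astype(np.float32)); print(r)
for nm,(u,v) in dict(knob=(360,291),blk=(218,233),head=(307,270)).items(): print(nm,P[v-2:v+3,u-2:u+3].reshape(-1,3).mean(0).round(4))
```

```text
19 [ 114    0  164   56 8490] [0.908 0.219 0.047] 0.076
32 [  354     0   209    64 11314] [ 0.89  -0.202  0.076] 0.158
2761 [ 299  100   44   51 1560] [0.739 0.012 0.043] 0.09
3438 [ 194  118   68   55 1931] [0.712 0.167 0.017] 0.042
5015 [   0  164   52  183 4356] [0.525 0.501 0.005] 0.011
5349 [285 172  40  45 917] [0.628 0.039 0.033] 0.041
5394 [  121   175   315   171 17210] [0.521 0.082 0.021] 0.078
5563 [ 395  178   46   46 1441] [ 0.609 -0.137  0.089] 0.135
8800 [234 300  26  24 460] [0.434 0.131 0.031] 0.052
9525 [ 292  326  120   64 2237] [ 0.36  -0.038  0.007] 0.013
9875 [ 160  339   54   56 1550] [0.35  0.224 0.043] 0.063
14094 [275 471  50   9 184] [0.227 0.042 0.182] 0.2
((0.5234764218330383, 0.08441327512264252), (0.542256236076355, 0.10056854784488678), 67.73287963867188)
knob [ 0.4682 -0.0488  0.0734]
blk [0.5587 0.1738 0.0668]
head [0.5011 0.0337 0.0518]
```

View pics/crop1.png

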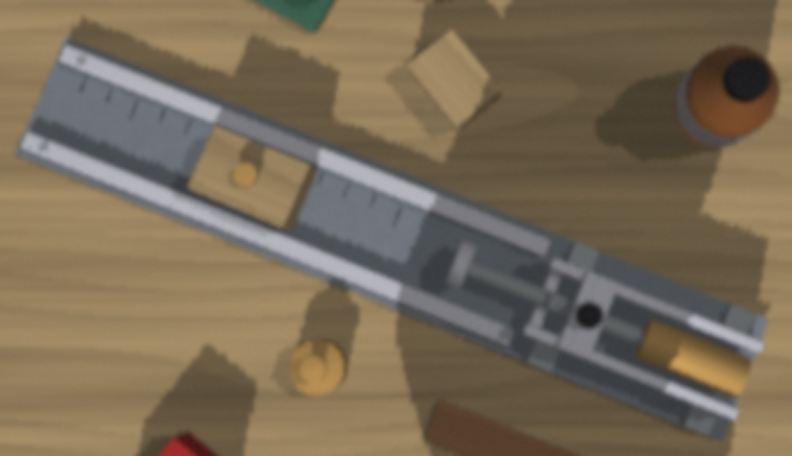

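The crop confirms it: the wooden block with the brass knob (245,173 in the crop) is in the lane. Track yaw is about -22.2°, its origin about (0.5155, 0.0665) and its y axis (0.377, 0.926). The block's centre is at track y of about 0.116. I'll move above the gap between head and block, turning the side of the fingers to the head and closing them.

>>> carry_out:
  motion: "0.0165 0.031 0 0 0 2.4 255;0.0165 0.031 0 0 0 2.4 255;0.0165 0.031 0 0 0 2.4 255;0.0165 0.031 0 0 0 2.4 255;0.0165 0.031 0 0 0 2.4 255;0.0165 0.031 0 0 0 2.4 255;0.0165 0.031 0 0 0 2.4 255;0.0165 0.031 0 0 0 2.4 255;0.0165 0.031 0 0 0 2.4 255;0.0165 0.031 0 0 0 2.4 255;0.0165 0.031 0 0 0 2.4 255;0.0165 0.031 0 0 0 2.4 255;0.0165 0.031 0 0 0 2.4 255;0.0165 0.031 0 0 0 2.4 255;0.0165 0.031 0 0 0 2.4 255;0.0165 0.031 0 0 0 2.4 255;0.0165 0.031 0 0 0 2.4 255;0.0165 0.031 0 0 0 2.4 255;0.0165 0.031 0 0 0 2.4 255;0 0 0 0 0 0 255"
  grip_force: 40

```text
time_s: 1.77
ee_pos: [0.5217, 0.0836, 0.1831]
eef_rot: [-3.141, -0.0, 1.188]
force: [0.2, 0.4, -0.8]
grip_width: 0.0004
grip_force: 0.0
```

Run:
```python
from h import *
o=ctrl.get_obs()
c=snap('wrist','w1'); t=snap('top','top2')
o=ctrl.get_obs();print(o['ee_pos'],o['eef_rot'],o['time_s'])
# track-frame residual check in wrist cloud
P=cloud(c); O=np.array([.5155,.0665]); ty=np.array([.377,.926]); tx=np.array([.926,-.377])
d=P[...,:2]-O; a=d@ty; b=d@tx; z=P[...,2]; ok=c['range_z']>0
def st(n,m): 
    m=m&ok
    if m.sum(): print(n,m.sum(),'y',np.percentile(a[m],[2,50,98]).round(4),'x',np.percentile(b[m],[2,50,98]).round(4),'z',np.percentile(z[m],[2,98]).round(4))
st('head',(abs(b)<.025)&(a>-.05)&(a<-.02)&(z>.03)&(z<.06))
st('block',(abs(b)<.04)&(a>.05)&(a<.2)&(z>.04)&(z<.058))
st('strips',(abs(b)<.05)&(a>-.02)&(a<.2)&(z>.0145)&(z<.022))
```

```text
[0.5202486  0.0801295  0.18312754] [-3.14039266e+00  7.48355616e-04  1.18326653e+00] 1.8667
head 139 y [-0.0299 -0.0272 -0.0266] x [-0.017  -0.0019  0.0143] z [0.0306 0.0474]
block 3616 y [0.0878 0.1228 0.1547] x [-0.0227 -0.0009  0.0211] z [0.0507 0.0538]
strips 5021 y [-0.0144  0.1025  0.196 ] x [-0.0405 -0.0286  0.0364] z [0.0155 0.0188]
```

View pics/w1.png

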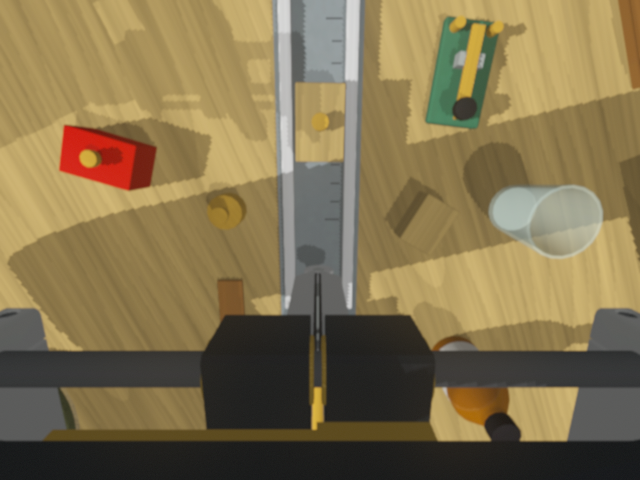

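The wrist view shows the fingers over the lane centred between the guide strips, with the block at (320,121) well clear beyond. Next I'll descend and approach the plunger head.

>>> carry_out:
  motion: "0 0 -0.039 0 0 0 255;0 0 -0.039 0 0 0 255;0 0 -0.039 0 0 0 255;0 0 -0.037 0 0 0 255;0 0 0 0 0 0 255;0 0 0 0 0 0 255;-0.0019 -0.0046 0 0 0 0 255;-0.0019 -0.0046 0 0 0 0 255;-0.0019 -0.0046 0 0 0 0 255;-0.0019 -0.0046 0 0 0 0 255;-0.0019 -0.0046 0 0 0 0 255;-0.0019 -0.0046 0 0 0 0 255;-0.0019 -0.0046 0 0 0 0 255;-0.0019 -0.0046 0 0 0 0 255;0 0 0 0 0 0 255;0 0 0 0 0 0 255"

```text
time_s: 3.2
ee_pos: [0.5057, 0.0426, 0.0304]
eef_rot: [3.14, -0.001, 1.181]
force: [0.9, 4.0, 5.0]
grip_width: 0.0006
grip_force: 2.5
```

>>> carry_out:
  motion: "-0.0019 -0.0046 0 0 0 0 255;-0.0019 -0.0046 0 0 0 0 255;-0.0019 -0.0046 0 0 0 0 255;-0.0019 -0.0046 0 0 0 0 255;-0.0019 -0.0046 0 0 0 0 255;-0.0019 -0.0046 0 0 0 0 255;0 0 0 0 0 0 255;0 0 0 0 0 0 255"

```text
time_s: 3.87
ee_pos: [0.4936, 0.0147, 0.0297]
eef_rot: [-3.141, 0.0, 1.181]
force: [0.8, 0.6, -0.9]
grip_width: 0.0004
grip_force: 0.0
```

Run:
```python
from h import *
c=snap('scene','s2'); t=snap('top','top3'); o=ctrl.get_obs(); print(o['force'],o['ee_pos'])
im=c['pixels'][150:330,180:420,::-1]; im2=t['pixels'][200:350,260:460,::-1]
a=cv2.resize(im,(400,300),interpolation=2); b=cv2.resize(im2,(400,300),interpolation=2)
cv2.imwrite('pics/s2c.png',np.hstack([a,b]))
```

```text
[-0.21033424  0.21804169  0.23306466] [0.49380285 0.01504814 0.0297429 ]
```

View pics/s2c.png

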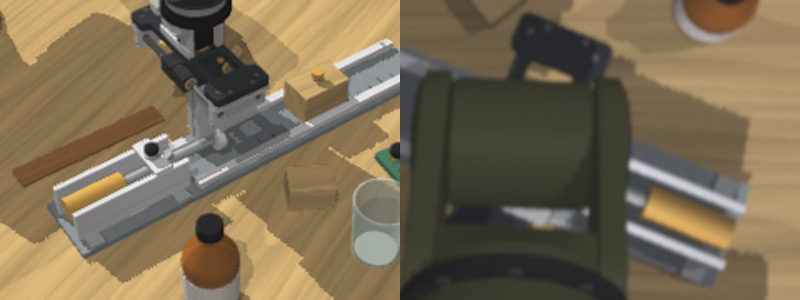

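The crop shows the head at (220,140) in front of and beside the fingers, so they seem to have slipped past it. I'll measure from the same picture.

Run:
```python
from h import *
O=np.array([.5155,.0665]); ty=np.array([.377,.926]); tx=np.array([.926,-.377])
for f in('scene1','s2'):
    c=dict(np.load(f'pics/{f}.npz')); P=cloud(c); d=P[...,:2]-O; a=d@ty; b=d@tx; z=P[...,2]
    def st(n,m):
        if m.sum()>3: print(f,n,m.sum(),'y',np.percentile(a[m],[2,50,98]).round(4),'x',np.percentile(b[m],[2,50,98]).round(4),'z',np.percentile(z[m],[2,50,98]).round(4))
    for lo in np.arange(-.09,0.0,.01):
        st(f'{lo:.2f}',(abs(b)<.03)&(a>lo)&(a<lo+.01)&(z>.024)&(z<.11))
    st('block',(abs(b)<.04)&(a>.05)&(a<.2)&(z>.046)&(z<.058)) 
    st('knob',(abs(b)<.02)&(a<-.1)&(a>-.15)&(z>.066)&(z<.085)) 
o=ctrl.get_obs(); d=o['ee_pos'][:2]-O; print(d@ty,d@tx)
```

```text
scene1 -0.09 44 y [-0.0898 -0.0876 -0.0801] x [-0.0218  0.0046  0.0292] z [0.0353 0.0411 0.0532]
scene1 -0.08 27 y [-0.0794 -0.0743 -0.0702] x [-0.0012  0.0042  0.0078] z [0.0341 0.0408 0.0442]
scene1 -0.07 26 y [-0.0693 -0.0655 -0.0608] x [-0.0022  0.0051  0.0087] z [0.0362 0.0414 0.0442]
scene1 -0.06 29 y [-0.0599 -0.0545 -0.0502] x [-0.0026  0.0044  0.0085] z [0.0361 0.0408 0.0432]
scene1 -0.05 28 y [-0.0497 -0.0446 -0.0404] x [-0.0018  0.0055  0.0087] z [0.0355 0.0417 0.0443]
scene1 -0.04 104 y [-0.0391 -0.0367 -0.0303] x [-0.0108  0.0075  0.0178] z [0.0248 0.0448 0.0531]
scene1 -0.03 12 y [-0.0299 -0.0289 -0.0278] x [-0.0022  0.01    0.0165] z [0.0335 0.0492 0.0534]
scene1 block 526 y [0.0852 0.1139 0.1536] x [-0.0196  0.0079  0.026 ] z [0.0467 0.0535 0.0566]
scene1 knob 63 y [-0.1313 -0.1236 -0.1162] x [-0.0054  0.004   0.0111] z [0.0675 0.0726 0.0755]
s2 -0.09 41 y [-0.0897 -0.0883 -0.0807] x [-0.0227  0.0049  0.0286] z [0.0307 0.0419 0.0538]
s2 -0.08 29 y [-0.0798 -0.076  -0.0709] x [-0.0013  0.0045  0.0084] z [0.0356 0.0414 0.0454]
s2 -0.07 195 y [-0.0687 -0.0645 -0.0605] x [-0.0109  0.0034  0.0135] z [0.0361 0.08   0.1082]
s2 -0.06 103 y [-0.0597 -0.0554 -0.0505] x [-0.0015  0.0117  0.0145] z [0.0371 0.0753 0.1076]
s2 -0.05 34 y [-0.0498 -0.0467 -0.0415] x [-0.0011  0.0059  0.013 ] z [0.035  0.0422 0.0741]
s2 -0.04 90 y [-0.0394 -0.0366 -0.0304] x [-0.0045  0.0087  0.0173] z [0.0276 0.0438 0.054 ]
s2 -0.03 14 y [-0.0298 -0.0289 -0.0275] x [-0.0007  0.0121  0.016 ] z [0.0295 0.0472 0.0533]
s2 block 522 y [0.0851 0.1144 0.1537] x [-0.0196  0.0079  0.026 ] z [0.0468 0.0536 0.0566]
s2 knob 64 y [-0.131  -0.124  -0.1159] x [-0.0053  0.0036  0.0108] z [0.0675 0.0723 0.0758]
-0.05582425015739588 -0.0006942116946913636
```

Run:
```python
from h import *
c=dict(np.load('pics/s2.npz'))
cv2.imwrite('pics/s2d.png',cv2.resize(c['pixels'][185:260,260:350,::-1],(720,600),interpolation=cv2.INTER_NEAREST))
O=np.array([.5155,.0665]); ty=np.array([.377,.926]); tx=np.array([.926,-.377])
P=cloud(c); d=P[...,:2]-O; a=d@ty; b=d@tx
for u in range(294,324,3):
    print(u,[(v,*(np.array([a[v,u],b[v,u],P[v,u,2]])*1000).astype(int)) for v in range(222,246,3)])
```

```text
294 [(222, np.int64(-64), np.int64(-4), np.int64(77)), (225, np.int64(-64), np.int64(-4), np.int64(68)), (228, np.int64(-66), np.int64(-2), np.int64(62)), (231, np.int64(-47), np.int64(-34), np.int64(17)), (234, np.int64(-54), np.int64(-24), np.int64(20)), (237, np.int64(-68), np.int64(0), np.int64(41)), (240, np.int64(-73), np.int64(7), np.int64(41)), (243, np.int64(-61), np.int64(-13), np.int64(7))]
297 [(222, np.int64(-64), np.int64(7), np.int64(86)), (225, np.int64(-65), np.int64(7), np.int64(78)), (228, np.int64(-65), np.int64(6), np.int64(70)), (231, np.int64(-64), np.int64(4), np.int64(59)), (234, np.int64(-46), np.int64(-24), np.int64(16)), (237, np.int64(-64), np.int64(4), np.int64(42)), (240, np.int64(-65), np.int64(5), np.int64(35)), (243, np.int64(-57), np.int64(-8), np.int64(9))]
300 [(222, np.int64(-61), np.int64(12), np.int64(88)), (225, np.int64(-61), np.int64(12), np.int64(80)), (228, np.int64(-61), np.int64(12), np.int64(72)), (231, np.int64(-61), np.int64(11), np.int64(64)), (234, np.int64(-55), np.int64(1), np.int64(43)), (237, np.int64(-58), np.int64(5), np.int64
[... 2199 characters left out ...]
 np.int64(9)), (228, np.int64(2), np.int64(-19), np.int64(9)), (231, np.int64(-1), np.int64(-13), np.int64(8)), (234, np.int64(-7), np.int64(-5), np.int64(9)), (237, np.int64(-10), np.int64(-1), np.int64(5)), (240, np.int64(-17), np.int64(9), np.int64(10)), (243, np.int64(-22), np.int64(17), np.int64(11))]
321 [(222, np.int64(14), np.int64(-25), np.int64(16)), (225, np.int64(13), np.int64(-24), np.int64(8)), (228, np.int64(9), np.int64(-17), np.int64(7)), (231, np.int64(2), np.int64(-8), np.int64(10)), (234, np.int64(-2), np.int64(0), np.int64(11)), (237, np.int64(-5), np.int64(3), np.int64(6)), (240, np.int64(-10), np.int64(11), np.int64(7)), (243, np.int64(-15), np.int64(18), np.int64(7))]
```

View pics/s2d.png

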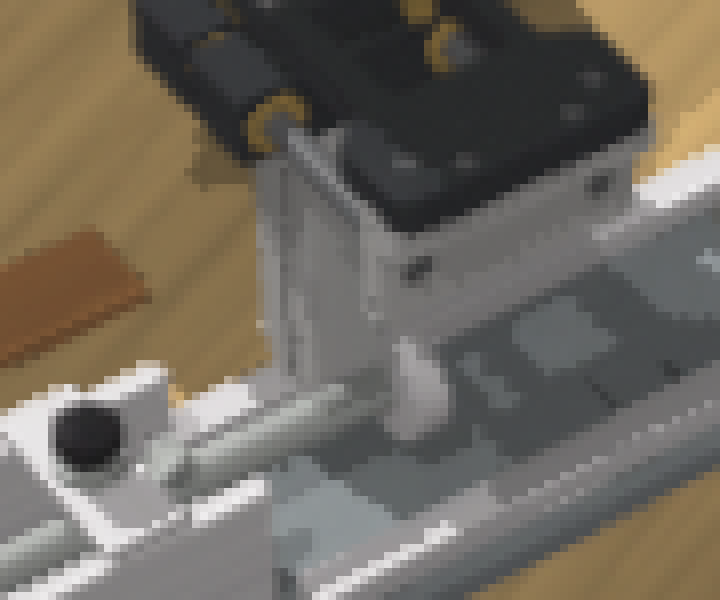

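The enlarged crop shows the fingertips (300,385 in the crop) above the rod, with the head (420,400) still out. By depth the tips are at z≈0.057, though the pose reads 0.030, so they skimmed over the head. The reported TCP z is about 27 mm too low, so I'll trust the cameras for height. I'll go up, back over the gap, and lower.

>>> carry_out:
  motion: "0 0 0.02 0 0 0 255;0.0066 0.0162 0 0 0 0 255;0.0066 0.0162 0 0 0 0 255;0.0066 0.0162 0 0 0 0 255;0.0066 0.0162 0 0 0 0 255;0 0 0 0 0 0 255;0 0 -0.02 0 0 0 255;0 0 -0.015 0 0 0 255;0 0 -0.01 0 0 0 255;0 0 0 0 0 0 255;0 0 0 0 0 0 255"

```text
time_s: 4.88
ee_pos: [0.5201, 0.0796, 0.0048]
eef_rot: [-3.141, 0.0, 1.182]
force: [0.6, 0.1, -0.2]
grip_width: 0.0008
grip_force: 0.0
```

Run:
```python
from h import *
c=snap('scene','s3'); o=ctrl.get_obs(); print(o['force'],o['ee_pos'])
O=np.array([.5155,.0665]); ty=np.array([.377,.926]); tx=np.array([.926,-.377])
P=cloud(c); d=P[...,:2]-O; a=d@ty; b=d@tx;z=P[...,2]
m=(abs(b)<.022)&(a>-.01)&(a<.04)&(z>.015)&(z<.1)
print(m.sum(),np.percentile(z[m],[0,2,5,10]),np.percentile(a[m],[2,50,98]),np.percentile(b[m],[2,98]))
cv2.imwrite('pics/s3c.png',cv2.resize(c['pixels'][165:255,270:370,::-1],(600,540),interpolation=cv2.INTER_NEAREST))
```

```text
[-0.12469849  0.55192082  0.54858805] [0.52055599 0.07964458 0.00542467]
310 [0.02913977 0.03276593 0.03681973 0.04069468] [0.00398751 0.00674929 0.02262535] [-0.00934748  0.01448582]
```

View pics/s3c.png

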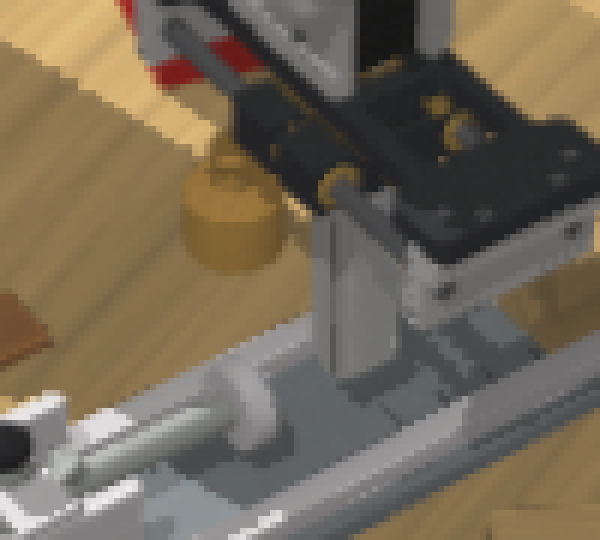

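The tips are now at z≈0.029 (340,370 in the crop), in front of the head (250,405) and centred in the lane. Pushing.

>>> carry_out:
  motion: "-0.0019 -0.0046 0 0 0 0 255;-0.0019 -0.0046 0 0 0 0 255;-0.0019 -0.0046 0 0 0 0 255;-0.0019 -0.0046 0 0 0 0 255;-0.0019 -0.0046 0 0 0 0 255;-0.0019 -0.0046 0 0 0 0 255;-0.0019 -0.0046 0 0 0 0 255;-0.0019 -0.0046 0 0 0 0 255;-0.0019 -0.0046 0 0 0 0 255;-0.0019 -0.0046 0 0 0 0 255;-0.0019 -0.0046 0 0 0 0 255;0 0 0 0 0 0 255"

```text
time_s: 5.93
ee_pos: [0.4998, 0.0296, 0.005]
eef_rot: [3.141, -0.002, 1.181]
force: [4.5, 8.2, -3.0]
grip_width: 0.0009
grip_force: 4.2
```

>>> carry_out:
  motion: "-0.0019 -0.0046 0 0 0 0 255;-0.0019 -0.0046 0 0 0 0 255;-0.0019 -0.0046 0 0 0 0 255;-0.0015 -0.0037 0 0 0 0 255;0 0 0 0 0 0 255;0 0 0 0 0 0 255"

```text
time_s: 6.43
ee_pos: [0.4928, 0.0122, 0.005]
eef_rot: [3.14, -0.002, 1.181]
force: [6.4, 8.8, -3.2]
grip_width: 0.0001
grip_force: 5.4
```

>>> carry_out:
  motion: "-0.0008 -0.0018 0 0 0 0 255;-0.0004 -0.0009 0 0 0 0 255;0 0 0 0 0 0 255;0 0 0 0 0 0 255"

```text
time_s: 6.77
ee_pos: [0.4919, 0.01, 0.005]
eef_rot: [3.14, -0.003, 1.182]
force: [8.9, 12.9, -5.1]
grip_width: 0.0004
grip_force: 7.4
```

>>> carry_out:
  motion: "-0.0004 -0.0009 0 0 0 0 255;0 0 0 0 0 0 255;0 0 0 0 0 0 255"

```text
time_s: 7.02
ee_pos: [0.4919, 0.01, 0.0051]
eef_rot: [3.139, -0.004, 1.182]
force: [11.9, 20.1, -7.5]
grip_width: 0.0003
grip_force: 11.7
```

It has hit the end stop: force is up to 23 N with no further motion. I'll let it go and back off.

>>> carry_out:
  motion: "0.0019 0.0046 0 0 0 0 255;0.0019 0.0046 0 0 0 0 255;0.0019 0.0046 0 0 0 0 255;0.0019 0.0046 0 0 0 0 255;0.0038 0.0093 0 0 0 0 255;0.0038 0.0093 0 0 0 0 255;0.0038 0.0093 0 0 0 0 255;0.0038 0.0093 0 0 0 0 255;0.0038 0.0093 0 0 0 0 255;0 0 0.03 0 0 0 255;0 0 0.04 0 0 0 255;0 0 0.03 0 0 0 255;0 0 0 0 0 0 255"

```text
time_s: 8.1
ee_pos: [0.52, 0.0739, 0.1108]
eef_rot: [3.134, -0.004, 1.182]
force: [1.1, -0.2, 0.6]
grip_width: 0.0002
grip_force: 0.0
```

Run:
```python
from h import *
c=snap('scene','s4'); o=ctrl.get_obs(); print(o['force'],o['ee_pos'])
O=np.array([.5155,.0665]); ty=np.array([.377,.926]); tx=np.array([.926,-.377])
P=cloud(c); d=P[...,:2]-O; a=d@ty; b=d@tx;z=P[...,2]
def st(n,m):
    if m.sum()>3: print(n,m.sum(),'y',np.percentile(a[m],[2,50,98]).round(4),'x',np.percentile(b[m],[2,98]).round(4))
st('head',(abs(b)<.022)&(a>-.085)&(a<-.01)&(z>.046)&(z<.06))
st('block',(abs(b)<.04)&(a>.05)&(a<.2)&(z>.046)&(z<.058))
print(np.array(o['ee_pos'][:2]-O)@ty)
```

```text
[-0.62411111 -1.03825038 -1.24511184] [0.51884588 0.07375505 0.10772   ]
head 57 y [-0.0693 -0.0634 -0.0576] x [-0.0089  0.0163]
block 514 y [0.0852 0.1138 0.1539] x [-0.0195  0.0261]
0.007979569128828598
```

The plunger is latched, with the head front at about -0.059. Next I'll fly over the block to behind its far end and lower.

>>> carry_out:
  motion: "0.0113 0.0278 0 0 0 0 255;0.0113 0.0278 0 0 0 0 255;0.0113 0.0278 0 0 0 0 255;0.0113 0.0278 0 0 0 0 255;0.0113 0.0278 0 0 0 0 255;0.0113 0.0278 0 0 0 0 255;0 0 0 0 0 0 255;0 0 -0.035 0 0 0 255;0 0 -0.035 0 0 0 255;0 0 -0.03 0 0 0 255;0 0 -0.005 0 0 0 255;0 0 0 0 0 0 255;0 0 0 0 0 0 255"

```text
time_s: 9.23
ee_pos: [0.5854, 0.24, 0.0008]
eef_rot: [3.141, -0.0, 1.182]
force: [0.1, 0.1, 0.1]
grip_width: 0.0005
grip_force: 0.0
```

Run:
```python
from h import *
c=snap('scene','s5'); o=ctrl.get_obs(); print(o['force'],o['ee_pos'],o['eef_rot'])
O=np.array([.5155,.0665]); ty=np.array([.377,.926]); tx=np.array([.926,-.377])
P=cloud(c); d=P[...,:2]-O; a=d@ty; b=d@tx;z=P[...,2]
def st(n,m):
    if m.sum()>3: print(n,m.sum(),'y',np.percentile(a[m],[2,50,98]).round(4),'x',np.percentile(b[m],[2,98]).round(4),'z',np.percentile(z[m],[0,2,10]).round(4))
st('tip',(abs(b)<.022)&(a>.165)&(a<.22)&(z>.015)&(z<.1))
st('block',(abs(b)<.04)&(a>.05)&(a<.165)&(z>.046)&(z<.058))
e=o['ee_pos'][:2]-O; print(e@ty,e@tx)
cv2.imwrite('pics/s5c.png',cv2.resize(c['pixels'][130:280,260:460,::-1],(800,600),interpolation=cv2.INTER_CUBIC))
```

```text
[-0.5722146  -0.04959915 -0.24132583] [0.58589024 0.24017015 0.00167151] [ 3.13980008e+00 -1.54258011e-03  1.18163898e+00]
tip 360 y [0.1763 0.1795 0.1959] x [-0.0119  0.0145] z [0.0237 0.0296 0.0372]
block 518 y [0.085  0.1141 0.1532] x [-0.0192  0.026 ] z [0.0461 0.0468 0.0501]
0.18735567994361552 -0.0002922873940867793
```

View pics/s5c.png

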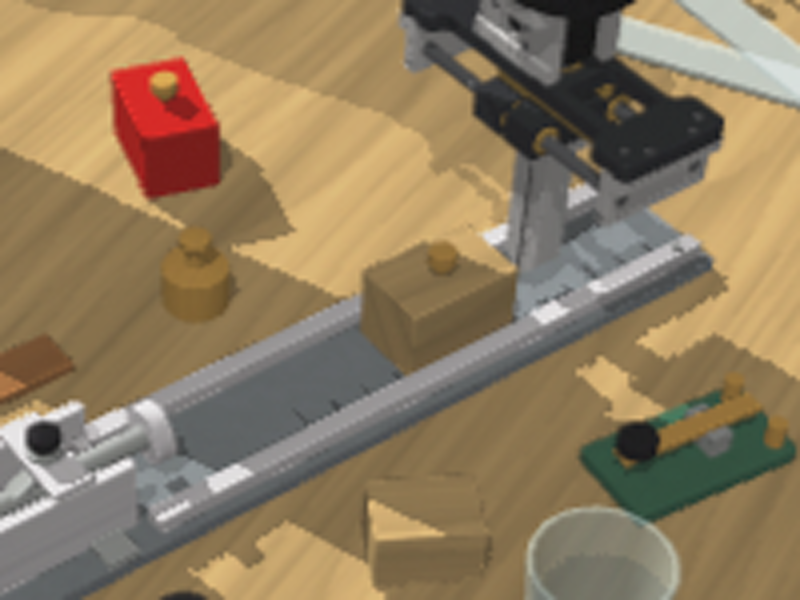

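The fingers (540,230) stand behind the block's far end, the head (155,430) is latched, and the lane is clear. Sliding the block.

>>> carry_out:
  motion: "-0.0038 -0.0093 0 0 0 0 255;-0.0019 -0.0046 0 0 0 0 255;-0.0019 -0.0046 0 0 0 0 255;-0.0038 -0.0093 0 0 0 0 255;-0.0038 -0.0093 0 0 0 0 255;-0.0038 -0.0093 0 0 0 0 255;-0.0038 -0.0093 0 0 0 0 255;-0.0038 -0.0093 0 0 0 0 255;-0.0038 -0.0093 0 0 0 0 255;-0.0038 -0.0093 0 0 0 0 255;-0.0038 -0.0093 0 0 0 0 255;-0.0038 -0.0093 0 0 0 0 255;-0.0038 -0.0093 0 0 0 0 255;-0.0038 -0.0093 0 0 0 0 255;-0.0019 -0.0046 0 0 0 0 255;-0.0019 -0.0046 0 0 0 0 255;-0.0019 -0.0046 0 0 0 0 255;-0.0019 -0.0046 0 0 0 0 255;0 0 0 0 0 0 255;0 0 0 0 0 0 255"

```text
time_s: 10.95
ee_pos: [0.5279, 0.1005, -0.0001]
eef_rot: [-3.142, 0.0, 1.181]
force: [0.5, 0.5, -0.5]
grip_width: 0.0004
grip_force: 0.0
```

>>> carry_out:
  motion: "-0.0011 -0.0028 0 0 0 0 255;-0.0011 -0.0028 0 0 0 0 255;-0.0011 -0.0028 0 0 0 0 255;-0.0011 -0.0028 0 0 0 0 255;0 0 0 0 0 0 255;0 0 0 0 0 0 255"

```text
time_s: 11.45
ee_pos: [0.5235, 0.0892, -0.0002]
eef_rot: [-3.141, 0.0, 1.181]
force: [-0.7, 0.2, 0.2]
grip_width: 0.0006
grip_force: 0.0
```

>>> carry_out:
  motion: "-0.0004 -0.0009 0 0 0 0 255;0 0 0 0 0 0 255;-0.0004 -0.0009 0 0 0 0 255;0 0 0 0 0 0 255;0 0 0 0 0 0 255"

```text
time_s: 11.87
ee_pos: [0.5227, 0.0876, -0.0002]
eef_rot: [-3.142, 0.0, 1.182]
force: [0.7, -0.6, 0.0]
grip_width: 0.0006
grip_force: 0.0
```

>>> carry_out:
  motion: "-0.0004 -0.0009 0 0 0 0 255;0 0 0 0 0 0 255;0 0 0 0 0 0 255"

```text
time_s: 12.12
ee_pos: [0.5224, 0.0868, -0.0001]
eef_rot: [3.142, -0.0, 1.182]
force: [1.1, 1.8, -0.2]
grip_width: 0.0007
grip_force: 0.7
```

>>> carry_out:
  motion: "-0.0002 -0.0005 0 0 0 0 255;0 0 0 0 0 0 255;0 0 0 0 0 0 255"

```text
time_s: 12.37
ee_pos: [0.5223, 0.0866, -0.0001]
eef_rot: [3.141, -0.001, 1.182]
force: [1.7, 4.5, -0.1]
grip_width: 0.0005
grip_force: 2.4
```

>>> carry_out:
  motion: "-0.0002 -0.0005 0 0 0 0 255;0 0 0 0 0 0 255;0 0 0 0 0 0 255"

```text
time_s: 12.62
ee_pos: [0.5222, 0.0865, -0.0]
eef_rot: [3.141, -0.001, 1.182]
force: [0.6, 7.3, -1.4]
grip_width: 0.0006
grip_force: 3.8
```

The force is rising with almost no motion, so the block is against the head. Backing off, then up.

>>> carry_out:
  motion: "0.0004 0.0009 0 0 0 0 255;0.0008 0.0018 0 0 0 0 255;0.0019 0.0046 0 0 0 0 255;0.0038 0.0093 0 0 0 0 255;0.0057 0.0139 0 0 0 0 255;0 0 0 0 0 0 255;0 0 0.03 0 0 0 255;0 0 0.04 0 0 0 255;0 0 0.04 0 0 0 255;0.012 0.03 0.02 0 0 0 255;0.012 0.03 0 0 0 0 255;0.012 0.03 0 0 0 0 255;0 0 0 0 0 0 255"

```text
time_s: 13.7
ee_pos: [0.5714, 0.2108, 0.1299]
eef_rot: [3.141, -0.001, 1.185]
force: [-1.0, 0.7, -0.8]
grip_width: 0.0002
grip_force: 0.0
```

Run:
```python
from h import *
c=snap('scene','s6'); o=ctrl.get_obs(); print(o['force'],o['ee_pos'],o['time_s'])
O=np.array([.5155,.0665]); ty=np.array([.377,.926]); tx=np.array([.926,-.377])
P=cloud(c); d=P[...,:2]-O; a=d@ty; b=d@tx;z=P[...,2]
def st(n,m):
    if m.sum()>3: print(n,m.sum(),'y',np.percentile(a[m],[2,50,98]).round(4),'x',np.percentile(b[m],[2,98]).round(4))
st('head+block',(abs(b)<.022)&(a>-.08)&(a<.1)&(z>.046)&(z<.06))
cv2.imwrite('pics/s6c.png',cv2.resize(c['pixels'][160:280,240:400,::-1],(800,600),interpolation=cv2.INTER_CUBIC))
```

```text
[ 0.41527454 -0.02051742 -0.48259358] [0.57063411 0.20870285 0.12933765] 13.75
head+block 544 y [-0.067  -0.0323  0.0108] x [-0.0198  0.0212]
```

View pics/s6c.png

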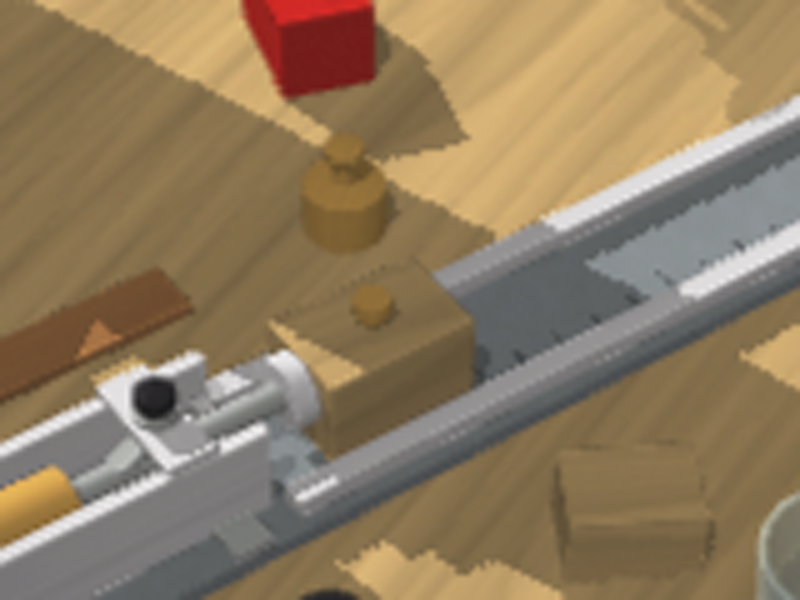

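The block (370,350) sits flush against the latched head (300,385). The bystanders are undisturbed and the arm is clear.

```bash
python3 -c "
from station import ctrl
print(ctrl.hand_in())"
```

```text
the job is handed in; nothing more can be done
None
```

The plunger was pushed to its end stop and let go, and is now cocked on the stop pin; the block was then slid up against its head, and the job is handed in at about 14 s. On a first try the fingertips skimmed over the head with a light touch (about 6 N) because the reported tool height was about 25 mm too low.

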